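# Reset a ratchet-propped sample board to its lowest notch

## Task

The hinged sample board is propped too steep. Take it by its bar and raise it past its top notch until the pawl flops over, but feel for the sprung top stop and do not force the board hard against it; then lower the board, without dropping it, until it lies flat, raise it again to its lowest notch and leave it propped there. Leave the other things on the counter where they are.

Things in the scene. Friction and masses are not known exactly. Their poses are not given: they have to be found in the camera images.
- stand: grey painted steel stand of the sample board, fixed to the counter: base plate 270 x 250 x 12 mm with side cheeks. Origin on the counter straight below the middle of the hinge axis, which is 90 mm up and runs along the stand's own y. The board reaches from the hinge to the stand's own -x (towards the robot); the board is 12 mm thick, 240 mm wide, its mid-plane holds hinge axis and bar axis
- board (a joint): angle of the board in rad: 0 = lying flat, growing as the bar is raised; limits 0 and 1.2. The pawl props it at three notches: 0.25 (lowest), 0.39, 0.53 (top); it starts in one of the upper two. A notch takes hold once the board is about 0.02 above it: stop 0.03 to 0.08 above, then lower onto it. The board weighs 0.4 to 0.65 kg (1 to 3 N at the bar); let go off a notch it falls, faster than 2 rad/s
- bar (a point): centre of the board's bar: round steel, 12 mm thick, 140 mm long, parallel to the hinge axis and 240 mm from it, 90 mm above the counter when flat. Free for 100 mm about its centre, with a gap of 39 mm between bar and board edge. It can be pinched from above and may turn between the fingers as the board swings
- ratchet (a point): pivot of the weighted steel pawl beside the board, on the stand's own +y side; the works (quadrant with three rungs, pawl, trip arm, stop) lie 140 to 190 mm from the stand's middle: keep off. Past the top notch the trip arm lifts the pawl, which flops away from the rungs and stays off, so the board can go down; a board lying flat (below 0.03) tips it back and the notches hold again, lowest first
- hinge (a point): middle of the hinge axis. The clamp setting of the trip arm is not known: the pawl flops at a board angle somewhere between 0.64 and 0.97, always 0.02 to 0.03 after the board has met the sprung top stop, so it must be felt. If it has not flopped, the board catches again at 0.53 on the way down: raise it again, a little harder
- top_stop: sprung rubber block behind the hinge on the ratchet side, met near the top of the travel; origin on the hinge axis, at the stand's middle. Once it is met, the force at the bar across the board rises by 1.2 N per mm of bar travel (290 N per rad). The pawl flops at 6 to 7 N above the board's weight; 8 to 11 N held for half a second is a sure flop; above 13 N (35 N on the block itself) the stop is being forced
- hopper_cup: open galvanized hopper cup, 90 mm across the rim, 100 mm tall; origin at the centre of its underside (bystander)
- scoop: yellow plastic scoop, about 190 mm long, 58 mm wide and 35 mm tall, handle to its own -x; origin on its underside near the back of the tray (bystander)
- weight: steel calibration weight, 48 mm across, 70 mm tall with a knob; origin at the centre of its underside (bystander)
- lid: smoked acrylic sample lid, disc 120 mm across with a small knob, 24 mm tall; origin at the centre of its underside (bystander)
- pan: aluminium sample pan, 100 x 140 x 30 mm; origin at the centre of its underside (bystander)
- brush: bench brush lying on the counter, handle to its own -x; origin at its underside (bystander)
- jar: glass jar with a metal cap, 70 mm across, 90 mm tall; origin at the centre of its underside (bystander)

How it is judged:
On the way, in this order (a step that is already met when the one before it is completed fails the run):
1. the board is raised past its top notch (angle above 0.60) (value of joint board above 0.6 rad), for 0.05 s.
2. the board lies flat (angle below 0.03) (value of joint board below 0.03 rad), for 0.2 s.
At the end, for the whole second after the job is handed in: the board rests propped in its lowest notch (angle 0.215 to 0.285 rad), still, with nothing holding it but the pawl (value of joint board between 0.215 and 0.285 rad and velocity of joint board between -0.05 and 0.05 rad/s); the robot touches nothing.
It fails at once if the board is forced against its top stop (more than 35 N on the block, about 13 N at the bar above the board's weight) (contact force between top_stop and anything else above 35 N).
It fails at once if the board is let fall (faster than 2.1 rad/s downward) (velocity of joint board below -2.1 rad/s).
It fails at once if a bystander is pushed more than 30 mm or tipped over (distance of any of hopper_cup, scoop, weight, lid, pan, brush, jar from where it was at the start of the episode above 0.03 m or angle between any of hopper_cup, weight, jar's own z axis and vertical above 0.5 rad).
It also fails if it takes over 64 s, if anything falls off the work surface, if the arm or the gripper's body presses on something with over 40 N, if the wrist force passes 120 N, or if a joint passes its speed limit or range.

## Robot

A 6-joint arm with a two-finger parallel gripper is mounted at the origin on the work surface. World frame = base frame: x ahead of the robot, y to its left, z up, the work surface at z = 0. Lengths are in m, angles in rad, forces in N, time in s.
With the tool pointing down it reaches from about 0.275 to 0.75 m from the base axis. Payload 10.2 kg.
Tool frame: the origin (TCP) lies midway between the tips of the shut fingers; the grasp point (between the pads) lies 19 mm behind it; z points along the fingers, y is the direction in which the jaws open and shut (so a half turn about z gives the same grasp; the last joint's range is limited). The gripper opens to 85 mm and grips with 20 to 120 N. Pads are 22 mm wide; open, the fingers measure 114 mm over their backs; the gripper's body (76 mm by 85 mm) begins 54 mm behind the grasp point. The pads swing forward as they close: fully open they stand 13 mm farther back than shut.
Start: joints at [0.947, 0.313, 1.498, -0, 1.331, -0.223], TCP at [0.205, 0.483, 0.231] pointing down, gripper open.
Joint ranges: [-2.94, 2.94], [-0.97, 2.17], [0.19, 2.56], [-1.23, 4.37], [0.02, 3.11], [-2.88, 2.88]. Speed limits (rad/s): [2.39, 2.39, 3.01, 3.14, 3.14, 3.14].

## Interface

Orientations are given as [roll, pitch, yaw] about the fixed x, y, z axes, in that order (R = Rz(yaw) Ry(pitch) Rx(roll)).
In Python, from cell import * gives the robot as it stands.
- The arm moves only by the shell command python3 -m crank 'ROWS' [OPENING]. ROWS is JSON, a list that holds one entry, the list of rows, each a list of 6 numbers: the shift along the world's x, y, z in cm, then the turn, a rotation vector about the world's x, y, z in rad. In form: [[[x, y, z, wx, wy, wz], ...]]. A call has 1 to 5 rows; each row shifts and turns the pose as measured when the row begins; what a row does not reach is not made up. A row lasts 1/8 s, in which the tool goes at most 62.5 mm and 10.7 degrees, less where a joint would pass 70% of its speed; a pose out of reach is approached as far as the arm can. A call with a gripper value outside its range is refused whole. OPENING is the gripper command: -1 is fully open, 1 is shut, values between are in proportion, set as the call begins (- or left out, the last holds). The fingers move at their own pace and stop on an object; the grip force is fixed at half the most. Time passes only in rows, so rows that do not move let the fingers close. It gives the time, the measured TCP pose, the force and the opening at its end, in the units of the state.
- get_obs(): the state, without advancing time (a new reading comes with each control period).
- camera(name): name is "scene" or "top" or "wrist"; returns a dict with "img" (480x640x3 uint8, red, green, blue), "fx", "fy", "cx", "cy" (pixels), "pose" (4x4, takes a point from camera to world coordinates). Camera axes: x right, y down, z forward; pixel columns grow to the right and rows downward; lengths in m; the calibration is good to about 2 mm. A picture is of the moment at which its call begins. There is no depth.
- job_done(): hands the job in, once; it reports no verdict.
The state is a dict: "t": time; "joints": joint angles; "qd": joint speeds; "effort": joint torques, N m; "tool_pos": TCP position; "orientation": TCP orientation; "force": force on the tool from outside, world axes, zero at the start; "torque": the same for the moment, N m; "opening": opening from 0.0 (shut) to 1.0 (fully open).
Only numpy, scipy, OpenCV 4.12 (cv2) and the standard library are available. Lean on these libraries where they do the work, as an engineer would, in place of code of your own. Each camera call takes 0.05 s, during which the arm holds its last target. There are 200 camera calls.

## Working session

There is one attempt and no reset: what is moved stays moved. The work goes in short steps, Python scripts to look and compute and a shell command to move; the robot and the scene stay as the last step left them, time stands still between calls to the robot, and variables do not carry over. Pictures are saved under pics/ and viewed, about 8 in all and at most 12, crops included, and the job is handed in when it is done.

```bash
mkdir -p pics; ls; python3 - <<'E'
from cell import *
import cv2
o=get_obs();print(o)
for n in("scene","top"):
    c=camera(n);cv2.imwrite(f"pics/{n}0.png",c["img"][:,:,::-1]);print(n,c["fx"],c["fy"],c["cx"],c["cy"],c["pose"])
E
```

```text
pics
{'t': 0.0, 'joints': array([ 9.46582884e-01,  3.13451115e-01,  1.49845027e+00, -3.70024604e-05,
        1.33097088e+00, -2.23387870e-01]), 'qd': array([ 4.67098075e-04, -8.48486703e-04,  7.57874306e-04,  1.12267887e-03,
       -2.24610053e-05, -6.08993680e-04]), 'effort': array([-2.74046848e-03, -4.12269831e+01, -2.59729600e+01, -4.26827546e-04,
        4.26739192e-03,  2.93781852e-05]), 'tool_pos': array([0.20470391, 0.48316853, 0.23072953]), 'orientation': array([-3.14033687e+00, -2.48439506e-04,  2.74077574e+00]), 'force': array([-0.35043286, -1.02091167,  0.32037722]), 'torque': array([-0.0108945 , -0.03133093,  0.02825016]), 'opening': 1.0043210561562017}
scene 611.1094264645232 611.1094264645232 309.7903819080487 234.33094396914134 [[ 0.60733387  0.50219057 -0.61558931  1.55793176]
 [ 0.79444501 -0.38551381  0.46929333 -0.70204243]
 [-0.00164349 -0.77406959 -0.63309839  1.11350064]
 [ 0.          0.          0.          1.        ]]
top 561.4697894764106 561.4697894764106 318.233817917011 242.77327438498645 [[-0.02231215 -0.99752718  0.06664605  0.4608388 ]
 [-0.99948999  0.02378004  0.02131353  0.05888736]
 [-0.02284567 -0.06613651 -0.99754901  1.57908365]
 [ 0.          0.          0.          1.        ]]
```

View pics/top0.png

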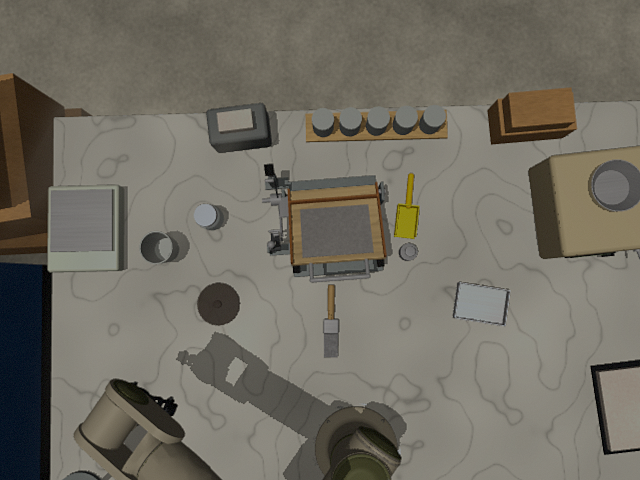

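View pics/scene0.png

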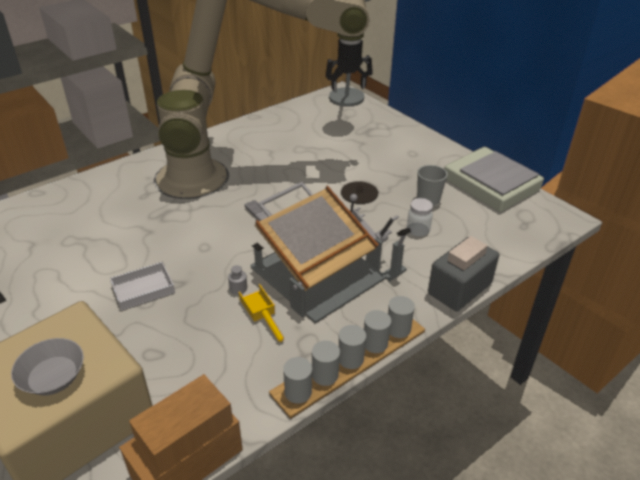

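Top view: the stand is centred near (337,228) with the ratchet on the left (world +y) and the bar near (340,277). The brush lies just in front at about (332,320), the scoop at (406,220). The scene view shows the board propped and the bar near (285,195). I'll enlarge both around the bar.

```bash
python3 - <<'E'
import cv2,numpy as np
a=cv2.imread("pics/top0.png")[155:305,250:420];b=cv2.imread("pics/scene0.png")[160:320,230:430]
a=cv2.resize(a,(0,0),fx=3.5,fy=3.5,interpolation=2)
cv2.imwrite("pics/ctop.png",a)
cv2.imwrite("pics/cscene.png",cv2.resize(b,(0,0),fx=4,fy=4,interpolation=2)[:600])
E
```

```text
(no output)
```

View pics/ctop.png

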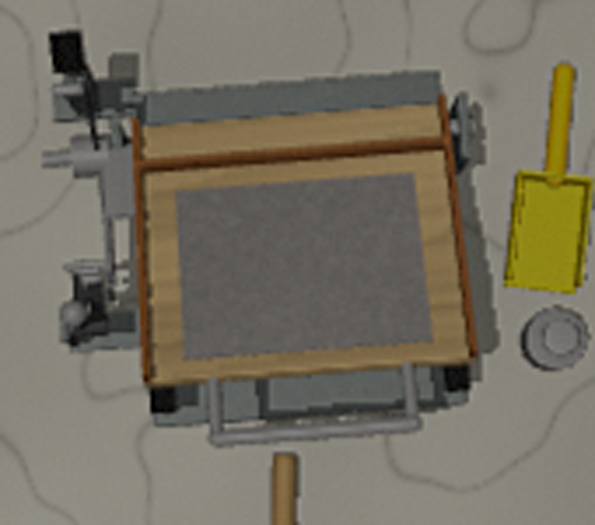

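View pics/cscene.png

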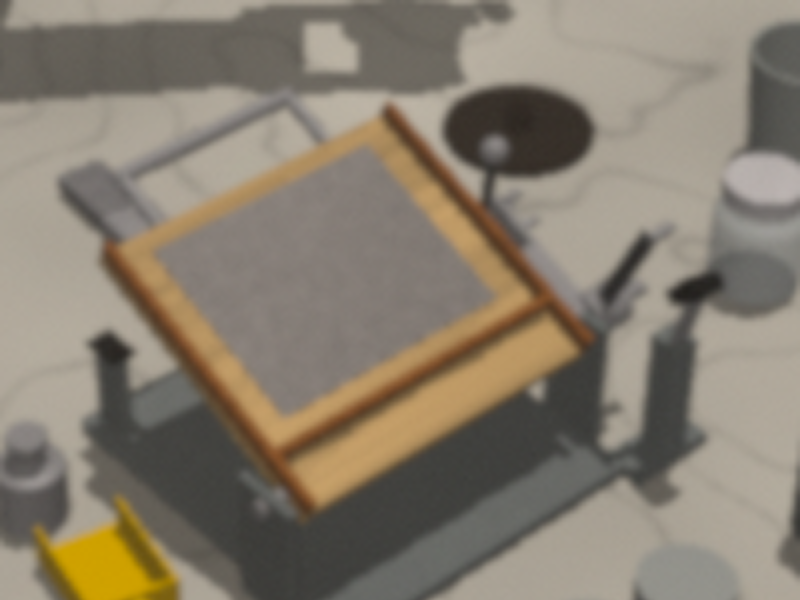

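The top crop shows the bar from (311.4,280.1) to (369.4,276.1) in full-image pixels. In the scene crop it runs from about (261,204) to (302,184). Next I'll triangulate the ends.

```bash
cat > h.py <<'E'
import numpy as np
from cell import *
CAM={"scene":(611.109,309.790,234.331,np.array([[0.60733387,0.50219057,-0.61558931,1.55793176],[0.79444501,-0.38551381,0.46929333,-0.70204243],[-0.00164349,-0.77406959,-0.63309839,1.11350064]])),
"top":(561.470,318.234,242.773,np.array([[-0.02231215,-0.99752718,0.06664605,0.4608388],[-0.99948999,0.02378004,0.02131353,0.05888736],[-0.02284567,-0.06613651,-0.99754901,1.57908365]]))}
def ray(n,p):
    f,cx,cy,T=CAM[n];d=T[:,:3]@[(p[0]-cx)/f,(p[1]-cy)/f,1];return T[:,3],d/np.linalg.norm(d)
def plane(n,p,z):
    o,d=ray(n,p);return o+d*(z-o[2])/d[2]
def tri(a,b):
    o1,d1=ray("top",a);o2,d2=ray("scene",b)
    s=np.linalg.lstsq(np.c_[d1,-d2],o2-o1,rcond=None)[0];p,q=o1+s[0]*d1,o2+s[1]*d2
    return (p+q)/2,np.linalg.norm(p-q)
E
python3 - <<'E'
from h import *
np.set_printoptions(precision=4,suppress=True)
L=(311.4,280.1);R=(369.4,276.1)
print(tri(L,(302,184.3)),tri(R,(261,204.2)))
for z in(.181,.211):
    a,b=plane("top",L,z),plane("top",R,z);print(z,a,b,(a+b)/2,np.linalg.norm(a-b),np.arctan2(*(a-b)[:2][::1]))
g=lambda u,v:(u/3.5+250,v/3.5+155)
# base plate back edge corners on z=.012, and board hinge-end corners, board front corners
for p in((145,122),(440,100)): print('plate back',plane("top",g(*p),.012))
for p in((150,382),(478,355)): print('board front',plane("top",g(*p),.17),plane("top",g(*p),.2))
E
```

```text
(array([0.4616, 0.1079, 0.1734]), np.float64(0.00039712407925110313)) (array([ 0.47  , -0.0343,  0.1756]), np.float64(0.005700108614009459))
0.181 [0.4617 0.1078 0.181 ] [ 0.4684 -0.0363  0.181 ] [0.465  0.0357 0.181 ] 0.14432034474436845 -0.046356511031559196
0.211 [0.4617 0.1068 0.211 ] [ 0.4682 -0.0343  0.211 ] [0.4649 0.0362 0.211 ] 0.1412235269378437 -0.046356511031558606
plate back [0.7168 0.1646 0.012 ]
plate back [ 0.7284 -0.0729  0.012 ]
board front [0.5027 0.1539 0.17  ] [0.5018 0.1519 0.2   ]
board front [ 0.5166 -0.0814  0.17  ] [ 0.5154 -0.0784  0.2   ]
```

The bar is at about (0.465, 0.036, 0.181), measuring 144 mm long with a height of 0.175, so the board is in the 0.39 notch. The stand yaw is about 0.046. I'll approach above it now with the fingers half closed.

```bash
python3 -m crank '[[[2.6,-4.5,0.6,0,0,-0.112],[2.6,-4.5,0.6,0,0,-0.112],[2.6,-4.5,0.6,0,0,-0.112],[2.6,-4.5,0.6,0,0,-0.112],[2.6,-4.5,0.6,0,0,-0.112]]]' 0.15
python3 -m crank '[[[2.6,-4.5,0.6,0,0,-0.112],[2.6,-4.5,0.6,0,0,-0.112],[2.6,-4.5,0.6,0,0,-0.112],[2.6,-4.5,0.6,0,0,-0.112],[0,0,0,0,0,0]]]'
cat >> h.py <<'E'
import sys
from scipy.spatial.transform import Rotation as Ro
BAR=np.array([.465,.036,.181]);YAW=.047;TH0=.39
X=np.array([np.cos(YAW),np.sin(YAW),0]);Z=np.array([0,0,1.])
HG=BAR+.24*np.cos(TH0)*X;HG[2]=.09
def bar(th): return HG+.24*(-np.cos(th)*X+np.sin(th)*Z)
def st():
    o=get_obs();R=Ro.from_euler("xyz",o["orientation"])
    g=o["tool_pos"]-.019*R.apply([0,0,1])
    v=g-HG;th=np.arctan2(v[2],-v@X);F=-o["force"];t=np.sin(th)*X+np.cos(th)*Z
    return o,R,g,th,F@t
def show():
    o,R,g,th,f=st()
    print("t%.2f th %.3f Ftan %.2f"%(o["t"],th,f),"g",g.round(4),"F",o["force"].round(1),"M",o["torque"].round(2),"op %.3f"%o["opening"],"ty",R.apply([0,1,0]).round(3),"tz",R.apply([0,0,1]).round(3))
    return o,R,g
def to(p):
    o,R,g=show();y=R.apply([0,1,0]);
    yaw=(np.arctan2(y[1],y[0])-YAW+np.pi/2)%np.pi-np.pi/2
    print("delta cm",((p-g)*100).round(2),"yaw",round(-yaw,3))
E
python3 -c "
from h import *
to(bar(.39)+[0,0,.08])
import cv2;cv2.imwrite('pics/w1.png',camera('wrist')['img'][:,:,::-1])"
```

```text
t: 0.72
tool_pos: [0.3354, 0.2528, 0.2596]
orientation: [-3.137, -0.001, 2.169]
force: [0.0, 1.1, -0.1]
opening: 0.425
t: 1.35
tool_pos: [0.4423, 0.0637, 0.2837]
orientation: [-3.136, -0.001, 1.701]
force: [-0.4, -0.3, 0.2]
opening: 0.424
t1.35 th 0.718 Ftan 0.12 g [0.4424 0.0637 0.3027] F [-0.4 -0.3  0.2] M [ 0.01 -0.06  0.03] op 0.424 ty [ 0.992  0.129 -0.005] tz [-0.006  0.001 -1.   ]
delta cm [ 2.26 -2.77 -4.14] yaw -0.083
```

```bash
python3 -m crank '[[[1.1,-1.4,-2,0,0,-0.04],[1.2,-1.4,-2,0,0,-0.04],[0,0,0,0,0,0]]]'
python3 -c "
from h import *
to(bar(.39))
c=camera('wrist');print(c['fx'],c['cx'],c['cy'],c['pose'].round(4).tolist())
T=c['pose']
for e in(-.07,0,.07):
  p=T[:3,:3].T@(bar(.39)+e*np.array([-X[1],X[0],0])-T[:3,3]);print(e,c['fx']*p[:2]/p[2]+[c['cx'],c['cy']])
import cv2;cv2.imwrite('pics/w2.png',c['img'][:,:,::-1])"
```

```text
t: 1.78
tool_pos: [0.4635, 0.0393, 0.2424]
orientation: [-3.135, -0.003, 1.627]
force: [-0.1, 0.1, 0.2]
opening: 0.423
t1.77 th 0.655 Ftan -0.16 g [0.4637 0.0393 0.2614] F [-0.1  0.1  0.2] M [ 0.03 -0.03 -0.01] op 0.423 ty [ 0.998  0.056 -0.007] tz [-0.007  0.002 -1.   ]
delta cm [ 0.13 -0.33 -8.02] yaw -0.009
336.95101192770846 316.8100991049132 236.25995464945925 [[0.9983, 0.0571, 0.0085, 0.4612], [0.0573, -0.9615, -0.2687, 0.1077], [-0.0072, 0.2687, -0.9632, 0.3862], [0.0, 0.0, 0.0, 1.0]]
-0.07 [317.47622132 352.88901202]
0 [318.65646635 258.19772233]
0.07 [320.06110274 145.50347036]
```

View pics/w2.png

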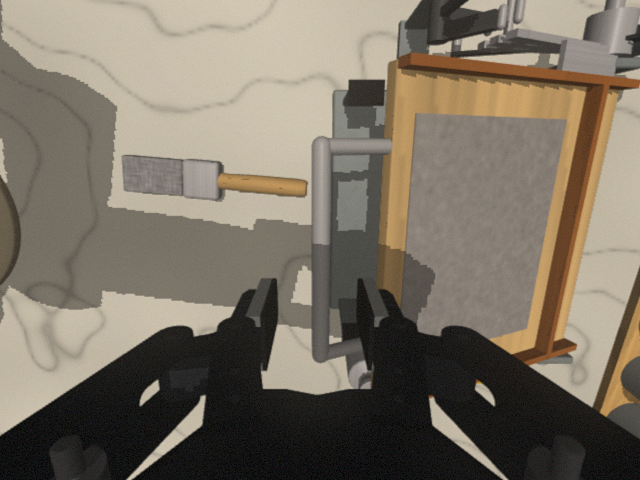

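The wrist view shows the bar from (321,142) to (321,357), within 4 px of prediction and centred between the fingers, with the inner finger clear of the board edge. Lowering and pinching.

```bash
python3 -m crank '[[[0.2,-0.3,-3,0,0,0],[0.1,0,-3,0,0,0],[0,0,-2,0,0,0],[0,0,0,0,0,0]]]'
python3 -c "
from h import *
to(bar(.39))"
```

```text
t: 2.33
tool_pos: [0.4661, 0.0409, 0.1658]
orientation: [3.14, -0.002, 1.637]
force: [-0.3, 0.5, 0.2]
opening: 0.423
t2.33 th 0.406 Ftan -0.08 g [0.4661 0.0409 0.1848] F [-0.3  0.5  0.2] M [-0.02  0.04 -0.01] op 0.423 ty [0.998 0.066 0.001] tz [ 0.001  0.002 -1.   ]
delta cm [-0.11 -0.49 -0.35] yaw -0.019
```

```bash
python3 -m crank '[[[-0.1,-0.3,-0.3,0,0,-0.02],[0,0,0,0,0,0],[0,0,0,0,0,0]]]' 1
python3 -m crank '[[[0,0,0,0,0,0],[0,0,0,0,0,0],[0,0,0,0,0,0]]]'
python3 -c "
from h import *
to(bar(.39))"
```

```text
t: 2.7
tool_pos: [0.4662, 0.0382, 0.1654]
orientation: [3.135, -0.0, 1.618]
force: [1.9, 0.5, -3.7]
opening: 0.115
t: 3.08
tool_pos: [0.4663, 0.0382, 0.1656]
orientation: [3.135, -0.0, 1.618]
force: [2.8, -0.6, -2.8]
opening: 0.116
t3.08 th 0.405 Ftan 1.49 g [0.4662 0.0382 0.1846] F [ 2.8 -0.6 -2.8] M [-0.02 -0.22  0.07] op 0.116 ty [0.999 0.047 0.007] tz [ 0.007  0.001 -1.   ]
delta cm [-0.12 -0.22 -0.33] yaw -0.0
```

Gripped with low forces. Raising along the arc towards 0.6.

```bash
cat > guard.py <<'E'
import sys
from h import *
show(); lim=float(sys.argv[1]); f=st()[4]
sys.exit(f>lim)
E
python3 -m crank '[[[0.48,0.02,1.1,0,0,0],[0.52,0.02,1.08,0,0,0]]]' >/dev/null; python3 guard.py 7 &&
python3 -m crank '[[[0.57,0.03,1.06,0,0,0],[0.6,0.03,1.04,0,0,0]]]' >/dev/null; python3 guard.py 7
python3 -m crank '[[[0,0,0,0,0,0]]]' >/dev/null; python3 guard.py 7
python3 -c "
from h import *
for a in (.45,.5,.55,.6,.65,.7,.75,.8,.85,.9,.95): print(a,(bar(a)*100).round(2),'step .012',(.288*(np.sin(a)*X+np.cos(a)*Z)).round(2))"
```

```text
t3.33 th 0.508 Ftan 1.35 g [0.4765 0.0387 0.2071] F [ 6.7  0.2 -5.3] M [ 0.08 -0.73  0.08] op 0.116 ty [0.999 0.047 0.006] tz [ 0.006  0.001 -1.   ]
t3.33 th 0.508 Ftan 1.35 g [0.4765 0.0387 0.2071] F [ 6.7  0.2 -5.3] M [ 0.08 -0.73  0.08] op 0.116 ty [0.999 0.047 0.006] tz [ 0.006  0.001 -1.   ]
t3.45 th 0.513 Ftan 1.59 g [0.4771 0.0388 0.2081] F [ 2.  -1.5 -2.9] M [-0.07 -0.34  0.06] op 0.118 ty [0.999 0.047 0.007] tz [ 0.007  0.001 -1.   ]
0.45 [47.09  3.63 19.44] step .012 [0.13 0.01 0.26]
0.5 [47.63  3.65 20.51] step .012 [0.14 0.01 0.25]
0.55 [48.24  3.68 21.54] step .012 [0.15 0.01 0.25]
0.6 [48.89  3.71 22.55] step .012 [0.16 0.01 0.24]
0.65 [49.59  3.75 23.52] step .012 [0.17 0.01 0.23]
0.7 [50.34  3.78 24.46] step .012 [0.19 0.01 0.22]
0.75 [51.13  3.82 25.36] step .012 [0.2  0.01 0.21]
0.8 [51.97  3.86 26.22] step .012 [0.21 0.01 0.2 ]
0.85 [52.85  3.9  27.03] step .012 [0.22 0.01 0.19]
0.9 [53.77  3.94 27.8 ] step .012 [0.23 0.01 0.18]
0.95 [54.73  3.99 28.52] step .012 [0.23 0.01 0.17]False
False
False
```

```bash
sed -i 's/sys.exit(f>lim)/sys.exit(int(f>lim))/' guard.py
python3 -m crank '[[[0.57,0.03,1.06,0,0,0],[0.6,0.03,1.03,0,0,0]]]' >/dev/null; python3 guard.py 5 &&
python3 -m crank '[[[0.16,0.01,0.24,0,0,0]]]' >/dev/null; python3 guard.py 5 &&
python3 -m crank '[[[0.16,0.01,0.24,0,0,0]]]' >/dev/null; python3 guard.py 5 &&
python3 -m crank '[[[0.16,0.01,0.23,0,0,0]]]' >/dev/null; python3 guard.py 5 &&
python3 -m crank '[[[0.17,0.01,0.23,0,0,0]]]' >/dev/null; python3 guard.py 5
```

```text
t3.70 th 0.615 Ftan 2.61 g [0.4896 0.0394 0.2293] F [ 8.4  0.4 -9.1] M [ 0.06 -1.29  0.04] op 0.118 ty [0.999 0.047 0.008] tz [ 0.008  0.001 -1.   ]
t3.83 th 0.630 Ftan 2.58 g [0.4917 0.0395 0.2322] F [ 3.2  0.3 -5.5] M [-0.07 -0.32  0.06] op 0.112 ty [0.999 0.047 0.008] tz [ 0.008  0.001 -1.   ]
t3.95 th 0.641 Ftan 2.44 g [0.4933 0.0396 0.2346] F [ 4.9 -0.4 -6.7] M [-0.06 -0.43  0.07] op 0.117 ty [0.999 0.047 0.008] tz [ 0.008  0.001 -1.   ]
t4.08 th 0.652 Ftan 3.58 g [0.4948 0.0397 0.2367] F [ 4.   0.5 -7.6] M [-0.03 -0.4   0.05] op 0.111 ty [0.999 0.047 0.007] tz [ 0.007  0.001 -1.   ]
t4.20 th 0.663 Ftan 3.14 g [0.4964 0.0398 0.2389] F [ 4.3 -0.1 -7.3] M [-0.04 -0.32  0.05] op 0.115 ty [0.999 0.047 0.006] tz [ 0.006  0.002 -1.   ]
```

```bash

python3 -m crank '[[[0.17,0.01,0.23,0,0,0]]]' >/dev/null; python3 guard.py 6 &&
python3 -m crank '[[[0.18,0.01,0.22,0,0,0]]]' >/dev/null && python3 guard.py 6 &&
python3 -m crank '[[[0.19,0.01,0.22,0,0,0]]]' >/dev/null && python3 guard.py 6 &&
python3 -m crank '[[[0.19,0.01,0.22,0,0,0]]]' >/dev/null && python3 guard.py 6 &&
python3 -m crank '[[[0.19,0.01,0.21,0,0,0]]]' >/dev/null && python3 guard.py 6 &&
python3 -m crank '[[[0.2,0.01,0.21,0,0,0]]]' >/dev/null && python3 guard.py 6 &&
python3 -m crank '[[[0.2,0.01,0.21,0,0,0]]]' >/dev/null && python3 guard.py 6 &&
python3 -m crank '[[[0.21,0.01,0.2,0,0,0]]]' >/dev/null && python3 guard.py 6
```

```text
t4.33 th 0.675 Ftan 3.44 g [0.4981 0.0399 0.241 ] F [ 4.4  0.3 -8. ] M [-0.08 -0.3   0.03] op 0.116 ty [0.999 0.047 0.005] tz [ 0.005  0.002 -1.   ]
t4.45 th 0.686 Ftan 3.42 g [0.4998 0.04   0.2432] F [ 3.6 -1.5 -7.3] M [-0.09 -0.06  0.04] op 0.114 ty [0.999 0.047 0.004] tz [ 0.004  0.002 -1.   ]
t4.58 th 0.698 Ftan 3.78 g [0.5015 0.0401 0.2454] F [ 1.8 -0.4 -6.4] M [-0.12  0.16  0.08] op 0.113 ty [0.999 0.047 0.003] tz [ 0.003  0.002 -1.   ]
t4.70 th 0.711 Ftan 2.10 g [0.5034 0.0402 0.248 ] F [ 0.7 -0.2 -3.4] M [-0.1   0.02  0.05] op 0.113 ty [0.999 0.047 0.003] tz [ 0.003  0.001 -1.   ]
t4.83 th 0.725 Ftan 2.45 g [0.5055 0.0403 0.2506] F [ 1.7 -0.5 -4.7] M [-0.09 -0.17  0.08] op 0.116 ty [0.999 0.047 0.004] tz [ 0.004  0.001 -1.   ]
t4.95 th 0.738 Ftan 2.50 g [0.5076 0.0404 0.253 ] F [ 1.4 -0.9 -4.6] M [-0.04  0.14  0.08] op 0.111 ty [0.999 0.047 0.004] tz [ 0.004  0.001 -1.   ]
t5.08 th 0.751 Ftan 3.11 g [0.5096 0.0405 0.2553] F [ 0.6 -0.7 -4.7] M [-0.11  0.23  0.03] op 0.114 ty [0.999 0.047 0.004] tz [ 0.004  0.001 -1.   ]
t5.20 th 0.762 Ftan 3.52 g [0.5115 0.0406 0.2574] F [-2.4 -1.5 -2.5] M [-0.16  0.69  0.11] op 0.115 ty [0.999 0.047 0.003] tz [ 0.003  0.001 -1.   ]
```

```bash

python3 -m crank '[[[0.21,0.01,0.2,0,0,0]]]' >/dev/null; python3 guard.py 6 &&
python3 -m crank '[[[0.21,0.01,0.2,0,0,0]]]' >/dev/null && python3 guard.py 6 &&
python3 -m crank '[[[0.21,0.01,0.2,0,0,0]]]' >/dev/null && python3 guard.py 6 &&
python3 -m crank '[[[0.21,0.01,0.19,0,0,0]]]' >/dev/null && python3 guard.py 6 &&
python3 -m crank '[[[0.22,0.01,0.19,0,0,0]]]' >/dev/null && python3 guard.py 6 &&
python3 -m crank '[[[0.22,0.01,0.19,0,0,0]]]' >/dev/null && python3 guard.py 6 &&
python3 -m crank '[[[0.22,0.01,0.18,0,0,0]]]' >/dev/null && python3 guard.py 6 &&
python3 -m crank '[[[0.23,0.01,0.18,0,0,0]]]' >/dev/null && python3 guard.py 6
```

```text
t5.33 th 0.772 Ftan 6.04 g [0.5132 0.0407 0.2592] F [-4.2 -1.  -4.3] M [-0.31  0.97  0.08] op 0.114 ty [0.999 0.047 0.   ] tz [ 0.     0.001 -1.   ]
```

```bash

python3 -m crank '[[[0.14,0.01,0.14,0,0,0]]]' >/dev/null; python3 guard.py 9 &&
python3 -m crank '[[[0.14,0.01,0.14,0,0,0]]]' >/dev/null && python3 guard.py 9
```

```text
t5.45 th 0.778 Ftan 7.44 g [0.5141 0.0407 0.2601] F [-2.7 -1.3 -7.7] M [-0.36  1.05  0.09] op 0.115 ty [ 0.999  0.047 -0.002] tz [-0.002  0.001 -1.   ]
t5.58 th 0.783 Ftan 8.70 g [0.515  0.0407 0.2611] F [-5.4 -2.5 -6.8] M [-0.32  1.2   0.15] op 0.116 ty [ 0.999  0.047 -0.004] tz [-0.004  0.001 -1.   ]
```

```bash

python3 -m crank '[[[0.14,0.01,0.14,0,0,0]]]' >/dev/null; python3 guard.py 10.8 &&
python3 -m crank '[[[0.14,0.01,0.14,0,0,0]]]' >/dev/null && python3 guard.py 10.8
python3 -m crank '[[[0,0,0,0,0,0]]]' >/dev/null;python3 guard.py 11
```

```text
t5.70 th 0.788 Ftan 9.15 g [0.5158 0.0408 0.2619] F [-5.7 -2.5 -7.1] M [-0.34  1.25  0.05] op 0.115 ty [ 0.999  0.047 -0.007] tz [-0.007  0.001 -1.   ]
t5.83 th 0.792 Ftan 10.06 g [0.5164 0.0408 0.2626] F [-5.9 -3.2 -8.2] M [-0.38  1.41  0.07] op 0.116 ty [ 0.999  0.047 -0.011] tz [-0.011  0.001 -1.   ]
t5.95 th 0.789 Ftan 8.20 g [0.5159 0.0407 0.262 ] F [-4.7 -2.5 -6.8] M [-0.3  1.1  0.1] op 0.114 ty [ 0.999  0.047 -0.013] tz [-0.013  0.001 -1.   ]
```

```bash

python3 -m crank '[[[0.17,0.01,0.17,0,0.004,0]]]' >/dev/null; python3 guard.py 10.8 &&
python3 -m crank '[[[0.17,0.01,0.17,0,0.004,0]]]' >/dev/null && python3 guard.py 10.8 &&
python3 -m crank '[[[0.12,0.01,0.12,0,0.004,0]]]' >/dev/null && python3 guard.py 10.8
python3 -c "
from h import *;import cv2
cv2.imwrite('pics/s3.png',cv2.resize(camera('scene')['img'][150:310,280:440,::-1],(0,0),fx=3.5,fy=3.5,interpolation=2))"
```

```text
t6.08 th 0.794 Ftan 9.58 g [0.5169 0.0408 0.263 ] F [-5.9 -2.  -7.6] M [-0.44  1.32  0.12] op 0.114 ty [ 0.999  0.047 -0.02 ] tz [-0.021  0.001 -1.   ]
t6.20 th 0.800 Ftan 11.54 g [0.5178 0.0408 0.2639] F [-8.  -3.2 -8.2] M [-0.42  1.34  0.13] op 0.112 ty [ 0.998  0.047 -0.028] tz [-0.028  0.001 -1.   ]
```

View pics/s3.png

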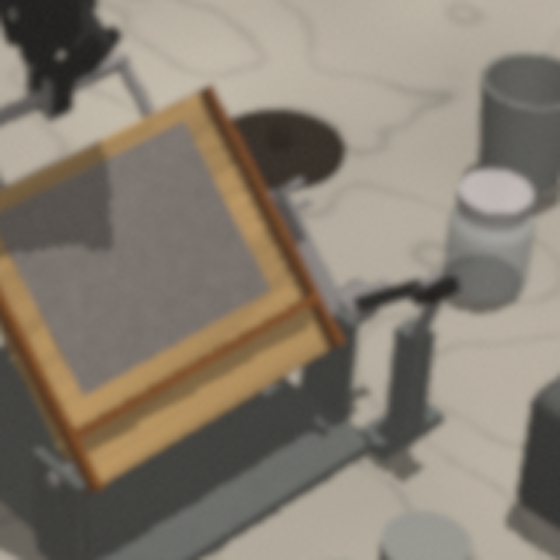

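The scene crop shows the board steep and resting against the stop block, near (435,290). The pawl's ball, visible before, is now hidden behind the board, which fits a flop but doesn't prove it. I'll hold the push briefly, then lower and feel whether it catches at 0.53.

```bash

python3 -m crank '[[[0.1,0.01,0.1,0,0.003,0]]]' >/dev/null; python3 guard.py 11.3 &&
python3 -m crank '[[[0.1,0.01,0.1,0,0.003,0]]]' >/dev/null && python3 guard.py 11.3 &&
python3 -m crank '[[[0.1,0.01,0.1,0,0.003,0]]]' >/dev/null && python3 guard.py 11.3
python3 -m crank '[[[-0.4,-0.02,-0.45,0,0.02,0],[-0.6,-0.03,-0.75,0,0,0],[-0.6,-0.03,-0.8,0,0,0],[-0.55,-0.03,-0.85,0,0,0]]]' >/dev/null; python3 guard.py 9
python3 -m crank '[[[-0.5,-0.02,-0.85,0,0,0],[-0.35,-0.02,-0.6,0,0,0],[0,0,0,0,0,0]]]' >/dev/null; python3 guard.py 9
```

```text
t6.38 th 0.801 Ftan 10.77 g [0.518  0.0408 0.2641] F [-6.9 -2.5 -8.3] M [-0.42  1.3   0.08] op 0.114 ty [ 0.998  0.047 -0.036] tz [-0.036  0.    -0.999]
t6.50 th 0.802 Ftan 11.05 g [0.5182 0.0408 0.2642] F [-6.8 -2.5 -8.7] M [-0.47  1.32  0.12] op 0.117 ty [ 0.998  0.047 -0.043] tz [-0.043  0.    -0.999]
t6.62 th 0.803 Ftan 10.84 g [0.5184 0.0408 0.2643] F [-6.8 -3.2 -8.5] M [-0.42  1.25  0.01] op 0.115 ty [ 0.998  0.047 -0.05 ] tz [-0.05   0.    -0.999]
t7.12 th 0.671 Ftan 0.67 g [0.4978 0.0399 0.2401] F [-6.4 -1.6  4.3] M [-0.15  0.82  0.05] op 0.114 ty [ 0.997  0.047 -0.063] tz [-0.063 -0.001 -0.998]
t7.50 th 0.616 Ftan 0.26 g [0.49   0.0394 0.2292] F [-1.6 -0.4  0.8] M [-0.07 -0.01  0.08] op 0.115 ty [ 0.997  0.047 -0.056] tz [-0.056 -0.002 -0.998]
```

```bash

python3 -m crank '[[[-0.42,-0.02,-0.59,0,-0.02,0],[-0.4,-0.02,-0.6,0,-0.02,0]]]' >/dev/null; python3 guard.py 9
python3 -m crank '[[[-0.3,-0.02,-0.5,0,-0.01,0]]]' >/dev/null; python3 guard.py 9
python3 -m crank '[[[-0.3,-0.02,-0.5,0,0,0]]]' >/dev/null; python3 guard.py 9
python3 -m crank '[[[-0.2,-0.02,-0.35,0,0,0]]]' >/dev/null; python3 guard.py 9
```

```text
t7.75 th 0.568 Ftan -0.40 g [0.4836 0.0391 0.2196] F [ 0.1 -0.3  0.4] M [-0.02 -0.22  0.11] op 0.114 ty [ 0.999  0.047 -0.005] tz [-0.005 -0.002 -1.   ]
t7.88 th 0.547 Ftan -0.47 g [0.481  0.039  0.2154] F [-3.1  0.4  2.4] M [0.08 0.07 0.08] op 0.113 ty [0.999 0.047 0.008] tz [ 0.008 -0.002 -1.   ]
t8.00 th 0.526 Ftan -0.97 g [0.4785 0.0388 0.2109] F [-1.8 -0.1  2.1] M [ 0.08 -0.16  0.03] op 0.117 ty [0.999 0.047 0.01 ] tz [ 0.011 -0.002 -1.   ]
t8.12 th 0.510 Ftan -1.05 g [0.4766 0.0387 0.2075] F [-2.1 -0.1  2.4] M [ 0.19 -0.1   0.07] op 0.115 ty [0.999 0.047 0.011] tz [ 0.011 -0.002 -1.   ]
```

```bash

python3 -m crank '[[[-0.3,-0.02,-0.6,0,-0.01,0],[-0.3,-0.02,-0.65,0,0,0]]]' >/dev/null; python3 guard.py 9
python3 -m crank '[[[-0.28,-0.02,-0.65,0,0,0],[-0.26,-0.02,-0.65,0,0,0]]]' >/dev/null; python3 guard.py 9
python3 -m crank '[[[-0.25,-0.02,-0.65,0,0,0],[-0.23,-0.02,-0.65,0,0,0]]]' >/dev/null; python3 guard.py 9
python3 -m crank '[[[-0.22,-0.02,-0.65,0,0,0],[0,0,0,0,0,0]]]' >/dev/null; python3 guard.py 9
```

```text
t8.38 th 0.448 Ftan -0.23 g [0.4701 0.0384 0.1941] F [-1.1  0.5  0.8] M [0.12 0.1  0.08] op 0.110 ty [0.999 0.047 0.022] tz [ 0.022 -0.002 -1.   ]
t8.62 th 0.384 Ftan -1.51 g [0.4643 0.038  0.1801] F [-1.7  2.   2.3] M [ 0.24 -0.27  0.09] op 0.119 ty [0.999 0.047 0.022] tz [ 0.022 -0.001 -1.   ]
t8.88 th 0.322 Ftan -0.45 g [0.4594 0.0378 0.1659] F [ 1.5  2.2 -0.1] M [ 0.35 -0.47  0.04] op 0.115 ty [0.999 0.047 0.022] tz [ 0.022 -0.001 -1.   ]
t9.12 th 0.291 Ftan -0.89 g [0.4573 0.0377 0.1587] F [0.  1.2 0.9] M [ 0.27 -0.29  0.04] op 0.114 ty [0.999 0.047 0.023] tz [ 0.023 -0.    -1.   ]
```

```bash

python3 -m crank '[[[-0.18,-0.02,-0.7,0,0.01,0],[-0.17,-0.02,-0.7,0,0.01,0],[-0.15,-0.02,-0.7,0,0,0]]]' >/dev/null; python3 guard.py 9
python3 -m crank '[[[-0.12,-0.01,-0.7,0,0,0],[-0.1,-0.01,-0.7,0,0,0],[-0.08,0,-0.7,0,0,0]]]' >/dev/null; python3 guard.py 9
python3 -m crank '[[[-0.05,0,-0.7,0,0,0],[-0.04,0,-0.6,0,0,0],[0,0,0,0,0,0]]]' >/dev/null; python3 guard.py 9
```

```text
t9.50 th 0.196 Ftan -1.11 g [0.4523 0.0374 0.1366] F [0.3 3.8 1. ] M [ 0.6  -0.54  0.07] op 0.111 ty [0.999 0.047 0.001] tz [ 0.001  0.    -1.   ]
t9.88 th 0.100 Ftan -0.33 g [0.4492 0.0372 0.114 ] F [0.5 3.3 0.3] M [ 0.51 -0.5   0.02] op 0.115 ty [0.999 0.047 0.002] tz [ 0.002  0.    -1.   ]
t10.25 th 0.040 Ftan 1.67 g [0.4481 0.0371 0.0996] F [ 2.3  2.7 -1.8] M [ 0.49 -0.32  0.18] op 0.114 ty [0.999 0.047 0.001] tz [ 0.001  0.    -1.   ]
```

```bash

python3 -m crank '[[[0,0,-0.3,0,0,0],[0,0,-0.2,0,0,0]]]' >/dev/null; python3 guard.py 9
python3 -m crank '[[[0,0,-0.2,0,0,0]]]' >/dev/null; python3 guard.py 9
python3 -m crank '[[[0,0,-0.2,0,0,0]]]' >/dev/null; python3 guard.py 9
```

```text
t10.50 th 0.019 Ftan 0.54 g [0.4481 0.0371 0.0944] F [ 0.6  2.8 -0.6] M [ 0.48 -0.26  0.14] op 0.109 ty [0.999 0.047 0.001] tz [ 0.001  0.    -1.   ]
t10.62 th 0.010 Ftan 0.35 g [0.4481 0.0371 0.0923] F [ 0.7  2.7 -0.4] M [ 0.49 -0.29  0.12] op 0.115 ty [0.999 0.047 0.001] tz [ 0.001 -0.    -1.   ]
t10.75 th 0.007 Ftan -36.83 g [0.4482 0.0371 0.0917] F [-13.6   3.7  36.9] M [0.64 1.83 0.11] op 0.114 ty [0.999 0.047 0.001] tz [ 0.001 -0.    -1.   ]
```

Flat is felt as a hard stop at reading 0.007. I'll ease off and rest there for over 0.2 s.

```bash

python3 -m crank '[[[0,0,0,0,0,0]]]' >/dev/null; python3 guard.py 9
python3 -m crank '[[[0,0,0,0,0,0],[0,0,0,0,0,0],[0,0,0,0,0,0]]]' >/dev/null; python3 guard.py 9
```

```text
t10.88 th 0.009 Ftan 1.21 g [0.4481 0.0371 0.0922] F [ 0.3  3.7 -1.2] M [ 0.47 -0.09  0.13] op 0.113 ty [0.999 0.048 0.001] tz [ 0.001 -0.    -1.   ]
t11.25 th 0.009 Ftan -2.45 g [0.4481 0.0371 0.0922] F [-0.9  3.8  2.5] M [ 0.54 -0.11  0.13] op 0.116 ty [0.999 0.048 0.001] tz [ 0.001 -0.    -1.   ]
```

```bash
python3 -c "
from h import *;import cv2
cv2.imwrite('pics/s4.png',cv2.resize(camera('scene')['img'][150:310,250:450,::-1],(0,0),fx=3.5,fy=3.5,interpolation=2))"
```

```text
(no output)
```

View pics/s4.png

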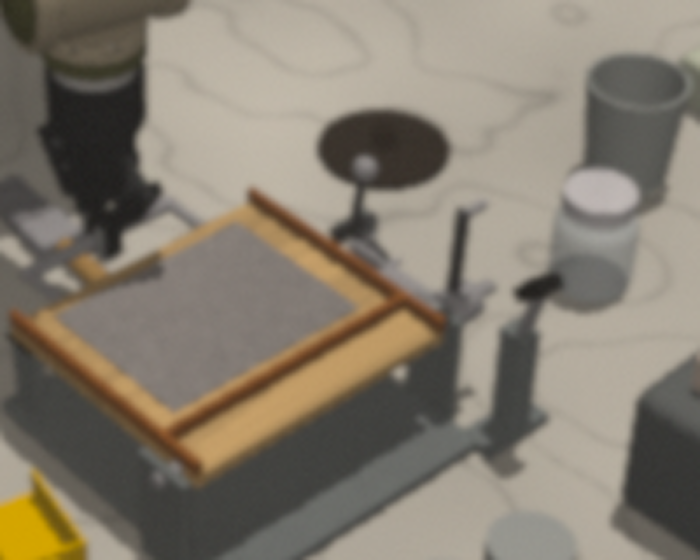

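The board lies flat and the pawl ball is upright again at (365,165). Raising to about 0.30.

```bash

python3 -m crank '[[[0.02,0,1.1,0,0,0],[0.06,0,1.1,0,0,0],[0.12,0,1.1,0,0,0]]]' >/dev/null; python3 guard.py 9
python3 -m crank '[[[0.17,0.01,1.1,0,0,0],[0.22,0.01,1.1,0,0,0]]]' >/dev/null; python3 guard.py 9
python3 -m crank '[[[0.25,0.01,0.8,0,0,0],[0,0,0,0,0,0]]]' >/dev/null; python3 guard.py 9
```

```text
t11.68 th 0.154 Ftan 3.45 g [0.4504 0.0371 0.1266] F [ 2.8  2.3 -3.9] M [ 0.38 -0.44 -0.02] op 0.114 ty [0.999 0.047 0.001] tz [ 0.001 -0.    -1.   ]
t11.93 th 0.255 Ftan 4.47 g [0.4548 0.0373 0.1504] F [ 7.6  4.3 -6.6] M [ 0.55 -0.67 -0.02] op 0.119 ty [0.999 0.047 0.002] tz [ 0.002  0.    -1.   ]
t12.18 th 0.295 Ftan 1.23 g [0.4573 0.0375 0.1598] F [ 1.6  2.5 -1.8] M [ 0.39 -0.33  0.08] op 0.114 ty [0.999 0.047 0.002] tz [ 0.002  0.    -1.   ]
```

```bash

python3 -m crank '[[[0.15,0.01,0.5,0,0,0],[0,0,0,0,0,0]]]' >/dev/null; python3 guard.py 9
python3 -m crank '[[[-0.15,-0.01,-0.5,0,0,0]]]' >/dev/null; python3 guard.py 9
python3 -m crank '[[[-0.08,0,-0.3,0,0,0]]]' >/dev/null; python3 guard.py 9
python3 -m crank '[[[-0.05,0,-0.2,0,0,0]]]' >/dev/null; python3 guard.py 9
```

```text
t12.43 th 0.317 Ftan 2.52 g [0.4588 0.0376 0.1648] F [ 2.3  2.5 -3.4] M [ 0.49 -0.19  0.06] op 0.116 ty [0.999 0.047 0.002] tz [ 0.002  0.    -1.   ]
t12.55 th 0.295 Ftan 0.75 g [0.4573 0.0375 0.1597] F [ 2.5  3.7 -1.6] M [ 0.52 -0.3   0.16] op 0.114 ty [0.999 0.047 0.002] tz [ 0.002  0.    -1.   ]
t12.68 th 0.280 Ftan 2.57 g [0.4563 0.0375 0.1562] F [ 0.4  3.2 -2.8] M [ 0.43 -0.26  0.06] op 0.116 ty [0.999 0.047 0.002] tz [ 0.002  0.    -1.   ]
t12.80 th 0.270 Ftan 1.56 g [0.4557 0.0375 0.1539] F [ 0.9  2.5 -1.9] M [ 0.45 -0.28  0.08] op 0.112 ty [0.999 0.047 0.002] tz [ 0.002  0.    -1.   ]
```

```bash

python3 -m crank '[[[-0.04,0,-0.15,0,0,0]]]' >/dev/null; python3 guard.py 9
python3 -m crank '[[[-0.04,0,-0.15,0,0,0]]]' >/dev/null; python3 guard.py 9
python3 -m crank '[[[-0.04,0,-0.12,0,0,0]]]' >/dev/null; python3 guard.py 9
```

```text
t12.93 th 0.263 Ftan 0.20 g [0.4553 0.0374 0.1523] F [ 1.1  3.6 -0.6] M [ 0.48 -0.31  0.05] op 0.116 ty [0.999 0.047 0.002] tz [ 0.002  0.    -1.   ]
t13.05 th 0.257 Ftan -4.75 g [0.4551 0.0375 0.151 ] F [-0.2  3.8  4.9] M [ 0.58 -0.09  0.08] op 0.115 ty [0.999 0.047 0.003] tz [ 0.003 -0.    -1.   ]
t13.18 th 0.254 Ftan -6.49 g [0.4549 0.0375 0.1503] F [-0.9  3.8  6.9] M [ 0.5  -0.07  0.1 ] op 0.112 ty [0.999 0.047 0.003] tz [ 0.003 -0.    -1.   ]
```

The board has caught: 6.5 N upward reaction at reading 0.254. Releasing gently and withdrawing straight up.

```bash

python3 -m crank '[[[0,0,0,0,0,0]]]' >/dev/null; python3 guard.py 9
python3 -m crank '[[[0,0,0,0,0,0],[0,0,0,0,0,0],[0,0,0,0,0,0],[0,0,0,0,0,0]]]' 0.15; python3 guard.py 9
python3 -m crank '[[[0,0,1,0,0,0],[0,0,2,0,0,0],[0,0,3,0,0,0],[0,0,4,0,0,0],[-0.5,0,3,0,0,0]]]'; python3 -m crank '[[[0,0,0,0,0,0]]]'
python3 -c "
from h import *;import cv2
c=camera('wrist');T=c['pose'];cv2.imwrite('pics/w5.png',c['img'][:,:,::-1])
for th in(0,.25,.39):
 print(th,[(c['fx']*p[:2]/p[2]+[c['cx'],c['cy']]).round(0).tolist() for e in(-.07,.07) for p in [T[:3,:3].T@(bar(th)+e*np.array([-X[1],X[0],0])-T[:3,3])]])"
```

```text
t13.30 th 0.256 Ftan -4.29 g [0.455  0.0375 0.1507] F [-1.1  3.1  4.7] M [0.55 0.05 0.07] op 0.112 ty [0.999 0.047 0.004] tz [ 0.004 -0.    -1.   ]
t: 13.8
tool_pos: [0.4546, 0.0367, 0.1313]
orientation: [3.139, 0.002, 1.618]
force: [-0.9, -0.0, -1.1]
opening: 0.425
t13.80 th 0.254 Ftan 1.32 g [0.4546 0.0367 0.1503] F [-0.9 -0.  -1.1] M [-0.01  0.06 -0.01] op 0.425 ty [0.999 0.047 0.002] tz [ 0.003 -0.002 -1.   ]
t: 14.42
tool_pos: [0.4484, 0.0367, 0.2662]
orientation: [-3.141, 0.002, 1.618]
force: [-0.2, 0.1, -0.6]
opening: 0.428
t: 14.55
tool_pos: [0.4489, 0.0366, 0.2686]
orientation: [3.137, 0.003, 1.618]
force: [1.0, -0.7, -1.2]
opening: 0.424
0 [[314.0, 282.0], [313.0, 141.0]]
0.25 [[322.0, 310.0], [323.0, 141.0]]
0.39 [[336.0, 329.0], [340.0, 141.0]]
```

View pics/w5.png

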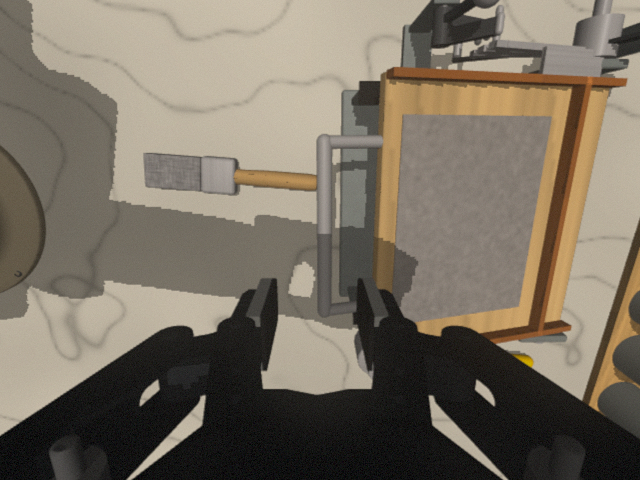

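The bar ends are at about (324,140) and (324,310). Prediction for 0.25 is (323,141) and (322,310), so the board is propped in its lowest notch and the gripper is well clear. Handing in.

```bash
python3 -c "
from cell import *
print(job_done())"
```

```text
the job is handed in; nothing more can be done
None
```

The board is propped in its lowest notch, the gripper is clear of it, and the job is handed in at about 14.6 s of the 64 s allowed. No verdict was reported.

- **Raise:** I pinched the bar from above and raised the board from its 0.39 notch. The top stop was met at about 0.765 rad. I pushed to 8–9 N above the force felt just before the stop, with a peak of 11.5 N in total, and held that for about half a second.
- **Lower:** The board passed all three notches on the way down without catching, which confirmed the pawl had flopped. The camera picture at the top could not show this by itself. The board reached its hard stop lying flat and stayed there for more than 0.2 s.
- **Prop:** I raised it to about 0.31 rad and lowered it until it caught at a reading of about 0.255 rad, with 6.5 N pushing back. Then I let go.
- **Last checks:** The wrist picture put the bar ends within about 2 pixels of where they should be at 0.25 rad. The brush, the only other thing clearly in that view, looked unmoved. I did not measure the other bystanders again.
- **Off plan:** When the board reached flat I pressed it down briefly with about 37 N through the fingers, then eased off. My angle readings ran about 0.005 to 0.015 rad high.

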